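# Free a latched print plate with a wedge

## Task

Take the wedge tool out of the grey tray, slide its nose between the two legs of the orange spring clip until you feel it stop against the pin (stop pushing there, gently: no more than 20 N on the pin), lift the spread clip straight up off the pin on the wedge, and put wedge and clip together back in the tray. Then lift the freed build plate by its black bar, keeping it level, off its two pins and lay it flat and square in the middle of the cork mat, and let go. Leave the bottle, the spool and the white model house where they stand.

Things in the scene. Friction and masses are not known exactly. Their poses are not given: they have to be found in the camera images.
- carrier: Fixed white print-bed carrier, a block 130 (x) x 190 (y) x 20 mm; origin at the centre of its underside. The steel clip pin stands 65 mm to +y; it is set somewhere between 12 mm to -x and 6 mm to +x (not told). It has a 14 mm thick head from 42 to 49 mm over the table, flat below, over a 9 mm groove. A plain pin (14 mm, up to 32 mm) is at 65 mm to -y.
- clip_mid (a point): Orange spring clip, a loose flat U held level round the clip pin's groove, under its head. Point between the legs, half-way up their 8 mm; legs' undersides 6 mm over the plate (plate top 26 mm over the table). The pin's axis is 0 to 18 mm to +x of the point. Bow (closed end) ends 61 mm to +x. Mouth to -x: the wedge goes in towards +x.
- clip: The same clip, 34 g; origin 4 mm below clip_mid. Legs hinge 50 mm to +x; they are 9 mm apart beside the pin, 5 mm apart from 6 to 36 mm to -x, then flare to some 18 mm at the tips, 48 mm to -x. Spreading takes a push rising slowly to 5 to 20 N. Spread, they pinch the wedge and rest on its sole, which carries the clip. A nest on the plate stops it from sliding to +x.
- wedge_grip (a point): Wedge tool on its flat base in the tray: 96 mm long, blue blade 22 mm wide, 26 mm high, on a sole 34 mm wide, 2.5 mm thick; yellow handle block (24 mm long, 22 mm wide) up to 56 mm over the base. Point in the handle, 30 mm over the base, 12 mm from the back end; z up, x towards the nose. Grip across y, fingers down.
- wedge: The same wedge, 90 g; origin on its base, 30 mm below wedge_grip, same axes.
- wedge_nose (a point): Nose of the wedge, half-way up the blade (13 mm over the base), 84 mm ahead of wedge_grip; 4 mm wide, tapering out to 22 mm over 40 mm. Run it upright, base 0 to 2.5 mm over the plate, so that the sole passes under the legs, until the nose meets the pin, 7 mm before its axis: a stop, felt as a steep rise of the push, where the clip is spread enough to clear the head.
- plate_bar (a point): Grip point in the black lifting bar (16 mm along x, 44 mm along y, 48 mm high) at the centre of the build plate: 26 mm above the plate's upper face, 32 mm above its underside; z up. Grip across x, fingers down.
- plate: Aluminium build plate 110 (x) x 160 (y) x 6 mm, about 0.32 kg with a small red print fixed to it. Origin at the centre of its underside, axes as plate_bar. It lies on the carrier over both pins with 1 mm play; its underside starts 20 mm over the table and is clear of the pins 29 mm higher.
- tray: Grey open tray, fixed, 210 mm along its x, 130 mm along its y, walls 5 mm thick and 12 mm high, floor 5 mm thick. Origin at the centre of its underside. Wedge with clip is 146 to 164 mm long, measured from 12 mm behind wedge_grip, and fits in along x.
- mat: Cork mat, fixed, 145 mm along its x, 195 mm along its y, 5 mm thick; origin at the centre of its underside. The plate goes on it with its x along the mat's x, either way round.
- bottle: White bottle, 44 mm wide, 100 mm tall, loose, a bystander; origin at the centre of its base.
- spool: Small red spool standing on its flange, 84 mm wide, 40 mm tall, loose, a bystander; origin at the centre of its base.
- model_house: White printed model house, 30 x 40 x 57 mm, loose, a bystander; origin at the centre of its base.
There are look-alikes about, which are no part of the job. Leave any blue look-alike of the plate alone. There is more than one size of the clip; the job needs the smaller.

How it is judged (in metres and radians):
On the way, in this order (a step that is already met when the one before it is completed fails the run):
1. the wedge is between the clip's legs and its nose has come to a stop against the pin (x of wedge_nose in the frame of clip above -0.014 m and contact force between wedge and carrier above 2 N and contact force between wedge and clip above 0.5 N), for 0.1 s.
2. the clip is lifted clear above the pin on the wedge (z of clip_mid in the frame of carrier above 0.056 m and contact force between wedge and clip above 0.5 N and contact force between the fingers and wedge above 0.5 N), for 0.1 s.
3. wedge and clip are down in the tray and let go (x of clip_mid in the frame of tray between -0.1 and 0.1 m and y of clip_mid in the frame of tray between -0.06 and 0.06 m and z of clip_mid in the frame of tray below 0.05 m and x of wedge_grip in the frame of tray between -0.1 and 0.1 m and y of wedge_grip in the frame of tray between -0.06 and 0.06 m and z of wedge_grip in the frame of tray below 0.06 m and contact force between the fingers and wedge below 0.1 N and linear speed of each of clip, wedge below 0.05 m/s), for 0.2 s.
4. the plate is lifted level, clear of both pins (z of plate in the frame of carrier above 0.05 m and angle between plate's own z axis and vertical below 0.15 rad and contact force between the fingers and plate above 0.5 N), for 0.1 s.
At the end, for the whole second after the job is handed in: The build plate lies flat on the cork mat (within 25 mm of its middle along each side, square to within 0.2 rad, tilted less than 0.06 rad), the clip and the wedge both lie in the tray, all at rest and let go (x of plate in the frame of mat between -0.025 and 0.025 m and y of plate in the frame of mat between -0.025 and 0.025 m and z of plate in the frame of mat below 0.009 m and angle between plate's own z axis and vertical below 0.06 rad and angle between the x axis of plate and the x axis of mat, either way round below 0.2 rad and linear speed of each of plate, clip, wedge below 0.02 m/s and x of clip_mid in the frame of tray between -0.1 and 0.1 m and y of clip_mid in the frame of tray between -0.06 and 0.06 m and z of clip_mid in the frame of tray below 0.05 m and x of wedge_grip in the frame of tray between -0.1 and 0.1 m and y of wedge_grip in the frame of tray between -0.06 and 0.06 m and z of wedge_grip in the frame of tray below 0.06 m); the robot touches nothing.
It fails at once if the wedge rams the pin or the carrier with more than 20 N (contact force between wedge and carrier above 20 N).
It fails at once if the plate is tilted by more than 0.2 rad (angle between plate's own z axis and vertical above 0.2 rad).
It fails at once if the bottle is moved by more than 25 mm (distance of bottle from where it was at the start of the episode above 0.025 m).
It fails at once if the spool is moved by more than 25 mm (distance of spool from where it was at the start of the episode above 0.025 m).
It fails at once if the model house is moved by more than 25 mm (distance of model_house from where it was at the start of the episode above 0.025 m).
It also fails if it takes over 72 s, if anything falls off the work surface, if the arm or the gripper's body presses on something with over 40 N, if the wrist force passes 120 N, or if a joint passes its speed limit or range.

## Robot

A 6-joint arm with a two-finger parallel gripper is mounted at the origin on the work surface. World frame = base frame: x ahead of the robot, y to its left, z up, the work surface at z = 0. Lengths are in m, angles in degrees, forces in N, time in s.
With the tool pointing down it reaches from about 0.3 to 0.75 m from the base axis. Payload 8.5 kg.
Tool frame: the origin (TCP) lies at the very end of the fingers, on their centre line; the grasp point (between the pads) lies 19 mm behind it; z points along the fingers, y is the line along which they close (so a half turn about z gives the same grasp; the last joint's range is limited). The gripper opens to 85 mm and grips with 20 to 120 N. Pads are 22 mm wide; open, the fingers measure 114 mm over their backs; the gripper's body (76 mm by 85 mm) begins 54 mm behind the grasp point. The pads swing forward as they close: fully open they stand 13 mm farther back than shut.
Start: joints at [50.919, 21.807, 74.336, -0, 83.858, -12.336], TCP at [0.248, 0.491, 0.231] pointing down, gripper open.
Joint ranges: [-178.18, 178.18], [-50.72, 133.34], [12.68, 142.11], [-81.47, 261.47], [9.98, 163.14], [-165.26, 165.26]. Speed limits (degrees/s): [136.94, 136.94, 180, 180, 180, 180].

## Interface

Orientations are given as a 3x3 rotation matrix whose columns are the frame's x, y, z axes.
In Python, from rig import observe, cams, ticket gives the robot as it stands.
- The arm moves only by the tool move_arm, never from a script. Its arguments are lists of equal length, an entry for each row: "jaw": the finger opening in cm, from 0 to 8.54; "dp": the shift along the tool's x, y, z in cm, a list of three; "turn": the turn, a rotation vector about the tool's x, y, z in rad, a list of three. In form: {"jaw": [jaw, ...], "dp": [[tx, ty, tz], ...], "turn": [[wx, wy, wz], ...]}. A call has 1 to 12 rows; each row shifts and turns the commanded pose from where the row before left it, along the tool's axes as they then stand; what a row does not reach is not made up. A row lasts 1/12 s, in which the tool goes at most 41.7 mm and 7.16 degrees, less where a joint would pass 70% of its speed; a pose out of reach is approached as far as the arm can. A call is refused whole if a number of a shift passes 4.17 or a number of a turn 0.125, either way. A call with a gripper value outside its range is refused whole. The fingers move at their own pace and stop on an object; "force" is the grip in N (left out, the last holds). Time passes only in rows, so rows that do not move let the fingers close. It gives the time, the measured TCP pose, the force, the opening and the grip force at its end, in the units of the state.
- observe(): the state, without advancing time (a new reading comes with each control period).
- cams.get_image(name): name is "scene" or "side" or "wrist"; returns (picture, depth): 480x640x3 uint8, red, green, blue; 480x640 float32, m along the optical axis (not along the pixel's ray), 0 where there is no reading.
- cams.calibration(name): a dict with "vertical_fov" (degrees; the focal length in pixels is half the picture's height over the tangent of half this angle, whatever the lens; pixels are square), "cx", "cy" (the principal point, pixels), "k1" (the pictures are not rectified: a ray, as slopes to the right and down, at radius r is drawn at 1 + k1 r^2 times it, then the intrinsics apply), "view" (4x4, takes a point from world to camera coordinates); the wrist camera has in their place "tool_from_camera" (4x4, takes a point from camera to tool coordinates, whose origin is the TCP and whose axes are the flange's). Camera axes: x right, y up, looking along -z (the intrinsics and any distortion apply to the point x, -y, -z); pixel columns grow to the right and rows downward; lengths in m; the calibration is good to about 2 mm. A picture is of the moment at which its call begins: read the wrist's pose just before it. calibration takes no time and is no camera call.
- ticket.close_job(): hands the job in; it is judged then, once.
Trained networks look in the newest picture that a camera, given by its name, has taken for a name from the list of things; names that differ only in an ending like _2 or _b are one class to them, and where a whole thing is asked for, a point or a joint stands for the part that bears it (a point fixed in the world has none). Each returns a list of dicts, best first, with "p" (0 to 1); they miss things now and then, are a little off and sometimes report something else, mostly with a low value. They report only what shows in the picture. A call takes as long as a camera call. They do not tell look-alikes from the thing itself.
- cams.spot_in(camera, query): "box" ([centre column, centre row, width, height] as shares, 0 to 1, of the picture: columns of its width, rows of its height, round what is visible of it).
- cams.outline_of(camera, query): "mask" (480x640 bool, what is visible of it) and "box" ([centre column, centre row, width, height] as shares, 0 to 1, of the picture: columns of its width, rows of its height, round what is visible of it).
- cams.mark_of(camera, query): "location" ([column, row] as shares, 0 to 1, of the picture: columns of its width, rows of its height: a listed point, or the origin of a listed thing).
The state is a dict: "time_s": time; "q": joint angles; "qvel": joint speeds; "joint_efforts": joint torques, N m; "position": TCP position; "tool_rot": TCP orientation; "ft_force": force on the tool from outside, world axes, zero at the start; "wrist_torque": the same for the moment, N m; "grip_width": finger opening in m; "gripper_force": force on a finger pad.
Only numpy, scipy, OpenCV 4.12 (cv2) and the standard library are available. Lean on these libraries where they do the work, as an engineer would, in place of code of your own. Each camera call takes 0.05 s, during which the arm holds its last target. There are 200 camera calls.

## Working session

There is one attempt and no reset: what is moved stays moved. The work goes in short steps, Python scripts to look and compute and a tool call to move; the robot and the scene stay as the last step left them, time stands still between calls to the robot, and variables do not carry over. Pictures are saved under pics/ and viewed, at most 13 in all, crops included, and the job is handed in when it is done.

Besides the shell and the picture viewer there is one more tool, called as name(argument=value, ...), one argument or row to a line, values as JSON. move_arm: Moves the arm, as the interface text tells. Its arguments: {"type":"object","properties":{"jaw":{"type":"array","items":{"type":"number"}},"dp":{"type":"array","items":{"type":"array","items":{"type":"number"}}},"turn":{"type":"array","items":{"type":"array","items":{"type":"number"}}},"force":{"type":"number"}},"required":["jaw","dp","turn"]}

```bash
ls; mkdir -p pics; cat > h.py <<'E'
import numpy as np, cv2
from rig import observe, cams, ticket
def K(c):
    f=240/np.tan(np.radians(c["vertical_fov"])/2); return f,c["cx"],c["cy"],c["k1"]
def cw(name,c,s=None):
    if "view" in c: return np.linalg.inv(np.array(c["view"]))
    s=s or observe(); T=np.eye(4); T[:3,:3]=np.array(s["tool_rot"]).reshape(3,3); T[:3,3]=s["position"]
    return T@np.array(c["tool_from_camera"])
def rays(name,uv,s=None):
    c=cams.calibration(name); f,cx,cy,k=K(c)
    uv=np.atleast_2d(uv).astype(float); d=(uv-[cx,cy])/f; x=d.copy()
    for _ in range(20): x=d/(1+k*(x**2).sum(1,keepdims=True))
    M=cw(name,c,s); r=np.c_[x[:,0],-x[:,1],-np.ones(len(x))]
    return M[:3,3], r@M[:3,:3].T   # r scaled so depth multiplies
def onz(name,uv,z,s=None):
    o,r=rays(name,uv,s); return o+r*((z-o[2])/r[:,2])[:,None]
def cloud(name,depth,mask=None,s=None):
    m=depth>0
    if mask is not None: m&=mask
    v,u=np.nonzero(m); o,r=rays(name,np.c_[u,v],s); return o+r*depth[v,u][:,None],u,v
def proj(name,P,s=None):
    c=cams.calibration(name); f,cx,cy,k=K(c); M=np.linalg.inv(cw(name,c,s))
    p=np.atleast_2d(P)@M[:3,:3].T+M[:3,3]; x=np.c_[p[:,0],-p[:,1]]/-p[:,2:]
    return x*(1+k*(x**2).sum(1,keepdims=True))*f+[cx,cy]
E
python3 - <<'E'
from h import *
for n in ["scene","side","wrist"]:
    im,d=cams.get_image(n); cv2.imwrite(f"pics/{n}0.png",im[:,:,::-1]); np.savez(f"{n}0.npz",im=im,d=d)
    for q in ["carrier","clip_mid","clip","wedge_grip","wedge_nose","plate_bar","tray","mat","bottle","spool","model_house"]:
        for r in cams.mark_of(n,q):
            l=r["location"]; print(n,q,round(r["p"],2),round(l[0]*640),round(l[1]*480))
print(observe()["time_s"])
E
```

```text
pics
scene clip_mid 0.96 436 201
scene clip_mid 0.57 370 287
scene clip_mid 0.15 207 213
scene clip 0.84 432 201
scene clip 0.82 364 288
scene wedge_grip 0.57 507 285
scene wedge_nose 0.83 482 321
scene plate_bar 0.82 329 281
scene plate_bar 0.72 346 168
scene tray 0.64 496 307
scene tray 0.27 359 288
scene mat 0.88 206 212
scene bottle 0.9 212 298
scene bottle 0.58 496 288
scene spool 0.55 291 360
scene model_house 0.72 415 387
side carrier 0.69 306 251
side clip_mid 0.6 311 267
side clip_mid 0.16 356 390
side clip 0.93 309 270
side clip 0.72 446 312
side wedge_grip 0.78 352 380
side wedge_nose 0.58 305 372
side wedge_nose 0.34 311 266
side plate_bar 0.78 443 227
side plate_bar 0.69 302 238
side tray 0.64 333 390
side mat 0.56 359 163
side bottle 0.76 274 185
side bottle 0.51 353 392
side spool 0.6 236 236
side model_house 0.89 224 332
1.8
```

View pics/scene0.png

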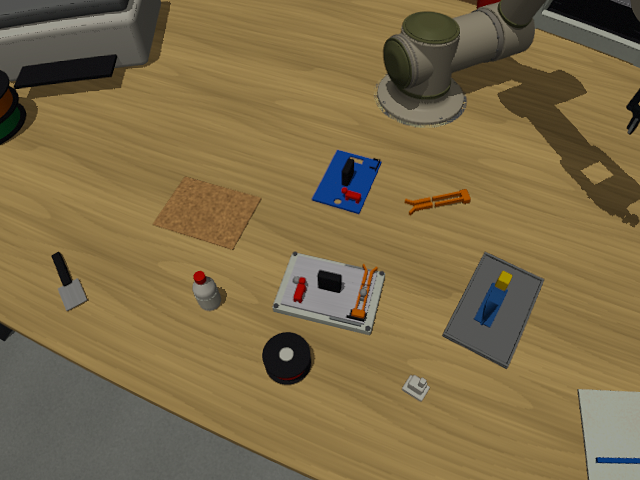

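View pics/side0.png

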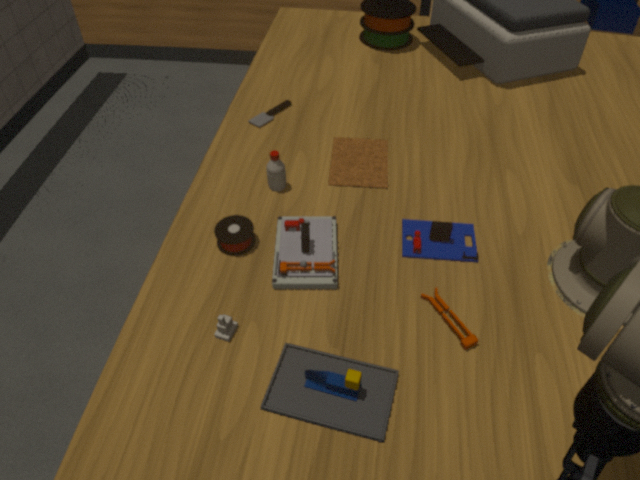

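The job clip is the one on the white carrier (scene 364,288 / side 309,268). The loose orange one (scene 437,201 / side 450,318) looks larger and lies on the table, and the blue plate (347,180) is the look-alike. Next, the geometry from the depth images.

```bash
python3 - <<'E'
from h import *
for n in ["scene","side"]:
    d=np.load(f"{n}0.npz")["d"]
    for q in ["carrier","plate","plate_bar","clip","wedge","tray","mat","bottle","spool","model_house"]:
        for r in cams.outline_of(n,q)[:2]:
            P,u,v=cloud(n,d,r["mask"])
            if len(P)<5: continue
            lo,hi=np.percentile(P[:,2],[5,97]); 
            (c,s,a)=cv2.minAreaRect((P[:,:2]*1000).astype(np.float32))
            print(n,q,round(r["p"],2),"px",u.mean().round(),v.mean().round(),len(P),"c",np.round(c),"s",np.round(s),"a",round(a,1),"z",(lo*1000).round(),(hi*1000).round())
E
```

```text
scene carrier 0.81 px 331.0 304.0 1826 c [633.  11.] s [130. 195.] a 7.0 z 7.0 36.0
scene plate 0.74 px 326.0 288.0 3939 c [631.  10.] s [114. 162.] a 7.6 z 24.0 74.0
scene plate 0.6 px 346.0 181.0 2695 c [349. -67.] s [169. 115.] a 2.0 z 4.0 53.0
scene plate_bar 0.87 px 347.0 182.0 2732 c [348. -65.] s [170. 115.] a 2.4 z 3.0 53.0
scene plate_bar 0.84 px 325.0 288.0 3857 c [629.  11.] s [118. 160.] a 8.2 z 25.0 74.0
scene clip 0.89 px 363.0 292.0 278 c [618.  76.] s [109.  26.] a 8.8 z 33.0 44.0
scene clip 0.73 px 439.0 200.0 709 c [331. 139.] s [ 44. 141.] a 34.6 z 0.0 21.0
scene wedge 0.68 px 493.0 300.0 959 c [524. 309.] s [ 35. 125.] a 81.2 z 6.0 62.0
scene tray 0.7 px 494.0 311.0 5772 c [533. 317.] s [131. 222.] a 82.2 z 3.0 14.0
scene mat 0.74 px 208.0 212.0 4561 c [ 549. -314.] s [146. 198.] a 3.5 z 3.0 9.0
scene mat 0.7 px 362.0 293.0 278 c [619.  75.] s [106.  24.] a 8.7 z 28.0 44.0
scene bottle 0.59 px 205.0 291.0 836 c [ 720. -216.] s [101.  47.] a 49.2 z 5.0 102.0
scene spool 0.65 px 287.0 358.0 2041 c [784.  -0.] s [84. 93.] a 72.1 z 4.0 43.0
scene model_house 0.91 px 4
[... 501 characters left out ...]
7.0 468 c [619.  72.] s [106.  37.] a 8.6 z 24.0 41.0
side clip 0.77 px 451.0 320.0 828 c [333. 143.] s [ 38. 141.] a 35.5 z 2.0 19.0
side wedge 0.74 px 335.0 383.0 1312 c [536. 297.] s [60. 96.] a 80.9 z 5.0 61.0
side tray 0.76 px 331.0 393.0 7636 c [539. 316.] s [138. 213.] a 82.5 z 1.0 12.0
side mat 0.73 px 335.0 383.0 1287 c [537. 305.] s [44. 98.] a 80.2 z 5.0 61.0
side bottle 0.69 px 275.0 174.0 569 c [ 754. -200.] s [39. 85.] a 51.9 z 7.0 97.0
side spool 0.86 px 235.0 235.0 1239 c [787.   0.] s [84. 80.] a 77.5 z 1.0 41.0
side spool 0.68 px 276.0 172.0 603 c [ 734. -184.] s [44. 34.] a 19.1 z 9.0 99.0
side model_house 0.64 px 225.0 328.0 410 c [747. 227.] s [41. 30.] a 76.4 z 5.0 55.0
```

```bash
cat >> h.py <<'E'
from scipy.spatial.transform import Rotation as R
def down(yaw_y):  # tool pointing down, tool y axis at world heading yaw_y (deg)
    a=np.radians(yaw_y); y=np.array([np.cos(a),np.sin(a),0]); z=np.array([0,0,-1.]); return np.c_[np.cross(y,z),y,z]
def plan(pos,rot):
    s=observe(); A=np.array(s["tool_rot"]).reshape(3,3)
    w=R.from_matrix(A.T@rot).as_rotvec(); d=np.array(pos)-s["position"]
    print("pos",np.round(s["position"],4),"d_world_cm",np.round(d*100,2),"d_tool_cm now",np.round(A.T@d*100,2),"after turn",np.round(rot.T@d*100,2),"turn",np.round(w,4),"t",s["time_s"])
E
python3 - <<'E'
from h import *
s=observe(); print(np.round(s["tool_rot"],3), s["position"],s["ft_force"])
c=cams.calibration("wrist"); print({k:np.round(v,3) for k,v in c.items()})
E
```

```text
[[-0.893  0.45   0.   ]
 [ 0.45   0.893 -0.   ]
 [-0.    -0.    -1.   ]] [0.24750291 0.49113441 0.23132468] [ 0.24771662 -0.25633662  0.43123912]
{'vertical_fov': np.float64(65.617), 'cx': np.float64(323.862), 'cy': np.float64(235.979), 'k1': np.float64(-0.011), 'tool_from_camera': array([[ 0.001,  0.954,  0.298,  0.076],
       [ 1.   , -0.001, -0.002, -0.   ],
       [-0.002,  0.298, -0.954, -0.142],
       [ 0.   ,  0.   ,  0.   ,  1.   ]])}
```

```bash
python3 - <<'E'
from h import *
plan([0.50,0.25,0.27],down(82))
E
```

```text
pos [0.2475 0.4911 0.2313] d_world_cm [ 25.25 -24.11   3.87] d_tool_cm now [-33.4  -10.17  -3.87] after turn [-28.36 -20.36  -3.87] turn [-0.      0.     -0.3272] t 2.8
```

move_arm(
  jaw=[8.5,8.5,8.5,8.5,8.5,8.5,8.5,8.5,8.5,8.5,8.5,8.5],
  dp=[
    [0,0,0],
    [0,0,0],
    [0,0,0],
    [-3.55,-2.55,-0.5],
    [-3.55,-2.55,-0.5],
    [-3.55,-2.55,-0.5],
    [-3.55,-2.55,-0.5],
    [-3.55,-2.55,-0.5],
    [-3.55,-2.55,-0.5],
    [-3.55,-2.55,-0.5],
    [-3.55,-2.55,-0.4],
    [0,0,0],
  ],
  turn=[
    [0,0,-0.11],
    [0,0,-0.11],
    [0,0,-0.107],
    [0,0,0],
    [0,0,0],
    [0,0,0],
    [0,0,0],
    [0,0,0],
    [0,0,0],
    [0,0,0],
    [0,0,0],
    [0,0,0],
  ],
)

```text
time_s: 3.8
position: [0.4917, 0.2576, 0.2684]
tool_rot: [[-0.989, 0.146, 0.002], [0.146, 0.989, -0.001], [-0.002, -0.001, -1.0]]
ft_force: [0.1, -0.0, -0.5]
grip_width: 0.085
gripper_force: 0.0
```

```bash
python3 - <<'E'
from h import *
s=observe(); im,d=cams.get_image("wrist"); cv2.imwrite("pics/w1.png",im[:,:,::-1]); np.savez("w1.npz",im=im,d=d)
import json; json.dump({k:np.array(s[k]).tolist() for k in ("position","tool_rot")},open("w1.json","w"))
print(s["position"],s["time_s"])
for q in ["wedge_grip","wedge_nose","wedge","clip_mid","clip","tray","plate_bar","carrier"]:
    for r in cams.mark_of("wrist",q)[:2]:
        l=r["location"]; print(q,round(r["p"],2),round(l[0]*640,1),round(l[1]*480,1))
for q in ["carrier","plate","clip","wedge","tray"]:
    for r in cams.outline_of("wrist",q)[:2]:
        P,u,v=cloud("wrist",d,r["mask"],s)
        if len(P)<5: continue
        lo,hi=np.percentile(P[:,2],[5,97]); c,z,a=cv2.minAreaRect((P[:,:2]*1000).astype(np.float32))
        print(q,round(r["p"],2),"px",u.mean().round(),v.mean().round(),len(P),"c",np.round(c),"s",np.round(z),"a",round(a,1),"z",(lo*1000).round(),(hi*1000).round())
E
```

```text
[0.49166227 0.25759281 0.26836566] 3.8
wedge_grip 0.69 377.2 196.3
wedge_nose 0.63 372.3 267.1
wedge 0.94 376.5 192.0
clip_mid 0.76 180.0 321.4
clip_mid 0.65 177.1 58.4
clip 0.7 178.8 55.6
tray 0.72 377.9 223.1
tray 0.71 379.5 195.5
plate_bar 0.91 126.5 357.1
carrier 0.28 124.3 350.4
carrier 0.56 px 143.0 308.0 3498 c [618.  63.] s [176. 347.] a 20.4 z 5.0 26.0
plate 0.64 px 119.0 328.0 6513 c [603.  83.] s [151. 336.] a 22.7 z 24.0 73.0
plate 0.55 px 27.0 110.0 8447 c [350. -54.] s [164.  94.] a 1.9 z 3.0 26.0
clip 0.91 px 171.0 300.0 649 c [528. 123.] s [ 45. 201.] a 44.9 z 26.0 40.0
clip 0.63 px 186.0 51.0 3122 c [331. 138.] s [ 44. 146.] a 36.4 z 3.0 19.0
wedge 0.95 px 374.0 222.0 2553 c [536. 308.] s [35. 96.] a 80.8 z 6.0 61.0
tray 0.98 px 383.0 215.0 18543 c [541. 318.] s [135. 217.] a 81.9 z 3.0 12.0
```

View pics/w1.png

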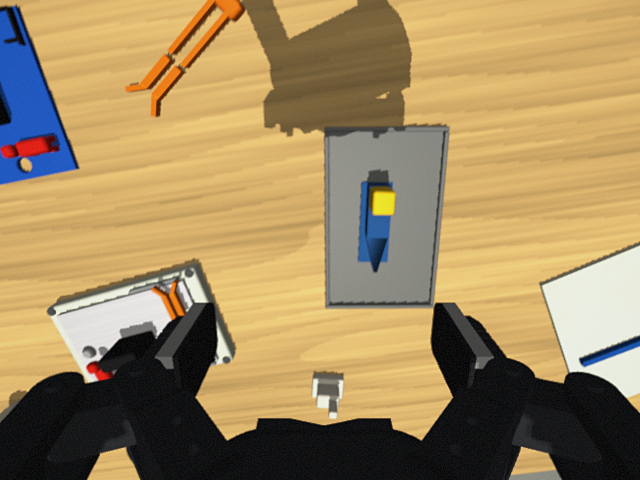

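Wrist picture: the wedge is in the tray with its yellow handle at (383,203) and its nose at (376,268), pointing away from the robot. The job clip is at (170,298) on the white carrier, and the larger loose clip is at (185,55). I'll refine the wedge pose and plan the pick.

```bash
python3 - <<'E'
from h import *
import json
s=json.load(open("w1.json")); f=np.load("w1.npz"); im,d=f["im"],f["d"]
h=cv2.cvtColor(im,cv2.COLOR_RGB2HSV)
for nm,m in {"yellow":(h[...,0]>20)&(h[...,0]<35)&(h[...,1]>180)&(h[...,2]>80),"blue":(h[...,0]>95)&(h[...,0]<125)&(h[...,1]>120)}.items():
    m=m.copy(); m[:,:340]=0; m[:,410:]=0; m[300:]=0; m[:150]=0
    P,u,v=cloud("wrist",d,m,s)
    if nm=="yellow":
        P=P[P[:,2]>.055]
    print(nm,len(P),P.mean(0)*1000,cv2.minAreaRect((P[:,:2]*1000).astype(np.float32)))
m=np.zeros((480,640),bool); m[140:300,330:345]=1; m[140:300,410:425]=1
P,_,_=cloud("wrist",d,m,s); print("floor z",np.median(P[:,2])*1000)
r=[x for x in cams.outline_of("wrist","tray")][0]["mask"]
P,_,_=cloud("wrist",d,r,s);print("tray",np.percentile(P[:,2],[5,50,95])*1000)
plan([0.50,0.314,0.016],down(80.8))
E
```

```text
yellow 501 [499.4490435  313.25370314  60.26929823] ((499.9270935058594, 313.6346130371094), (22.307050704956055, 21.7292423248291), 78.72926330566406)
blue 1696 [539.71682065 304.27156622  20.87867179] ((535.3218994140625, 308.9696044921875), (34.01774978637695, 93.8528823852539), 80.73780059814453)
floor z 4.722384591304363
tray [ 3.46721908  4.94341315 11.76016902]
pos [0.4869 0.2624 0.2683] d_world_cm [  1.31   5.16 -25.23] d_tool_cm now [-0.58  5.29 25.23] after turn [-0.47  5.3  25.23] turn [0.    0.    0.021] t 4.55
```

move_arm(
  jaw=[8.5,8.5,8.5,8.5,8.5,8.5,8.5],
  dp=[
    [-0.2,2.65,0],
    [-0.3,2.65,0],
    [0,0,4],
    [0,0,4],
    [0,0,4],
    [0,0,4],
    [0,0,0],
  ],
  turn=[
    [0,0,0.021],
    [0,0,0],
    [0,0,0],
    [0,0,0],
    [0,0,0],
    [0,0,0],
    [0,0,0],
  ],
)

```text
time_s: 5.13
position: [0.4965, 0.3126, 0.1013]
tool_rot: [[-0.987, 0.16, -0.013], [0.16, 0.987, -0.005], [0.012, -0.007, -1.0]]
ft_force: [-0.2, -0.7, -1.4]
grip_width: 0.0852
gripper_force: 0.0
```

```bash
python3 - <<'E'
from h import *
s=observe(); im,d=cams.get_image("wrist"); s2=observe()
print(s["position"],s2["position"])
h=cv2.cvtColor(im,cv2.COLOR_RGB2HSV)
m=(h[...,0]>20)&(h[...,0]<35)&(h[...,1]>180)&(h[...,2]>80); m[:,:150]=0;m[:,500:]=0
P,u,v=cloud("wrist",d,m,s); P=P[P[:,2]>.055]
print(len(P),P.mean(0)*1000,cv2.minAreaRect((P[:,:2]*1000).astype(np.float32)))
plan([0.50,0.314,0.016],down(80.8))
E
```

```text
[0.49646932 0.31255462 0.10125513] [0.49836157 0.31327685 0.10558363]
1646 [499.66332031 313.7861274   60.15528677] ((500.73480224609375, 313.5936279296875), (21.084707260131836, 23.7843074798584), 81.13158416748047)
pos [0.4984 0.3133 0.1056] d_world_cm [ 0.16  0.07 -8.96] d_tool_cm now [-0.21  0.13  8.96] after turn [-0.15  0.1   8.96] turn [-0.0037 -0.0065 -0.0004] t 5.1833
```

move_arm(
  jaw=[8.5,8.5,8.5,8.5,1.5,1.5,1.5,1.5,1.5,1.5,1.5,1.5],
  dp=[
    [-0.2,0.1,3],
    [0,0,3],
    [0,0,2.9],
    [0,0,0],
    [0,0,0],
    [0,0,0],
    [0,0,0],
    [0,0,0],
    [0,0,0],
    [0,0,0],
    [0,0,0],
    [0,0,0],
  ],
  turn=[
    [-0.004,-0.006,0],
    [0,0,0],
    [0,0,0],
    [0,0,0],
    [0,0,0],
    [0,0,0],
    [0,0,0],
    [0,0,0],
    [0,0,0],
    [0,0,0],
    [0,0,0],
    [0,0,0],
  ],
  force=80,
)

```text
time_s: 6.18
position: [0.503, 0.315, 0.0208]
tool_rot: [[-0.987, 0.16, 0.009], [0.16, 0.987, 0.004], [-0.008, 0.005, -1.0]]
ft_force: [-0.8, -1.1, 6.8]
grip_width: 0.0214
gripper_force: 78.9
```

```bash
python3 - <<'E'
from h import *
s=observe(); print(s["position"],s["ft_force"],s["qvel"])
plan([0.51,0.20,0.22],down(97.5))
E
```

```text
[0.50300775 0.31498884 0.02080481] [-0.82691483 -1.11442005  6.81474883] [-0.03279248 -0.01901053 -0.09082334 -0.10166146 -0.02883183  0.03692211]
pos [0.503  0.315  0.0208] d_world_cm [  0.7  -11.5   19.92] d_tool_cm now [ -2.69 -11.14 -19.95] after turn [  0.81 -11.49 -19.92] turn [ 0.0038  0.0087 -0.2916] t 6.1833
```

move_arm(
  jaw=[1.5,1.5,1.5,1.5,1.5,1.5,1.5,1.5,1.5,1.5],
  dp=[
    [0,0,-2],
    [0,0,-4],
    [0,0,-4],
    [0,0,-4],
    [0,0,-4],
    [0,0,-2],
    [0,-3.8,0],
    [0.4,-3.8,0],
    [0.4,-3.8,0],
    [0,0,0],
  ],
  turn=[
    [0,0,0],
    [0,0,0],
    [0,0,0],
    [0,0,-0.1],
    [0,0,-0.1],
    [0,0,-0.091],
    [0,0,0],
    [0,0,0],
    [0,0,0],
    [0,0,0],
  ],
)

```text
time_s: 7.02
position: [0.5081, 0.195, 0.2195]
tool_rot: [[-0.992, -0.125, 0.007], [-0.125, 0.992, 0.001], [-0.007, 0.0, -1.0]]
ft_force: [0.7, 0.1, -0.8]
grip_width: 0.0209
gripper_force: 78.3
```

move_arm(
  jaw=[1.5,1.5,1.5,1.5],
  dp=[
    [0,0,0],
    [0,0,0],
    [0,0,0],
    [0,0,0],
  ],
  turn=[
    [0,0,0],
    [0,0,0],
    [0,0,0],
    [0,0,0],
  ],
)

```text
time_s: 7.35
position: [0.5078, 0.2011, 0.2189]
tool_rot: [[-0.991, -0.131, 0.006], [-0.131, 0.991, 0.003], [-0.007, 0.002, -1.0]]
ft_force: [-0.5, 0.7, -1.0]
grip_width: 0.0216
gripper_force: 78.3
```

```bash
python3 - <<'E'
from h import *
s=observe(); im,d=cams.get_image("wrist"); cv2.imwrite("pics/w2.png",im[:,:,::-1]); np.savez("w2.npz",im=im,d=d)
import json; json.dump({k:np.array(s[k]).tolist() for k in ("position","tool_rot")},open("w2.json","w"))
print(s["position"],s["time_s"],s["ft_force"],s["tool_rot"],observe()["position"])
for q in ["wedge_grip","wedge_nose","clip_mid","clip","plate_bar","carrier"]:
    for r in cams.mark_of("wrist",q)[:2]:
        l=r["location"]; print(q,round(r["p"],2),round(l[0]*640,1),round(l[1]*480,1))
E
```

```text
[0.50777591 0.20112931 0.21892231] 7.35 [-0.54432694  0.70733039 -0.9539307 ] [[-0.99130439 -0.13142952  0.0064726 ]
 [-0.13141171  0.99132301  0.00310583]
 [-0.00682464  0.00222825 -0.99997423]] [0.50778962 0.20106776 0.21891152]
wedge_grip 0.88 321.9 319.4
wedge_nose 0.51 124.6 300.8
clip_mid 0.65 177.6 294.4
clip 0.97 181.2 293.3
plate_bar 0.95 108.0 312.1
```

View pics/w2.png

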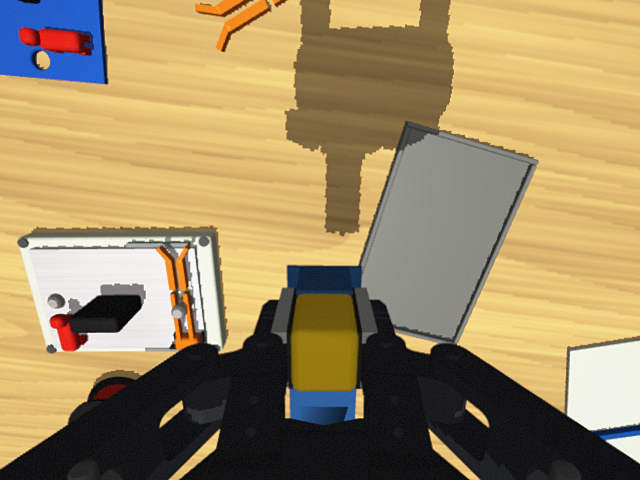

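```bash
python3 - <<'E'
from h import *
import json
s=json.load(open("w2.json")); f=np.load("w2.npz"); im,d=f["im"],f["d"]
h=cv2.cvtColor(im,cv2.COLOR_RGB2HSV)
box=np.zeros((480,640),bool); box[215:350,15:232]=1
P,u,v=cloud("wrist",d,box,s)
# carrier top and plate+carrier outlines
Q=P[(P[:,2]>.012)&(P[:,2]<.032)]; c,z,a=cv2.minAreaRect((Q[:,:2]*1000).astype(np.float32)); print("carrier",c,z,a, "plate z",np.median(Q[:,2]))
org=(h[...,0]<16)&(h[...,1]>180)&(h[...,2]>120)&box; org[:,:150]=0
O,uo,vo=cloud("wrist",d,org,s); O=O[(O[:,2]>.032)&(O[:,2]<.046)]
print("clip",len(O),cv2.minAreaRect((O[:,:2]*1000).astype(np.float32)),"z",np.median(O[:,2]))
np.save("O.npy",O)
pm=box.copy(); pm[:,:160]=0; pm[:,198:]=0; pm[:290]=0; pm[330:]=0
Q,uq,vq=cloud("wrist",d,pm&~org,s); k=(Q[:,2]>.045)&(Q[:,2]<.055)
print("pin",k.sum(),Q[k].mean(0)*1000,cv2.minEnclosingCircle((Q[k][:,:2]*1000).astype(np.float32)),"px",uq[k].mean(),vq[k].mean())
# clip yaw via principal direction in steps: leg centre as function of x along 7.5deg
for ya in (7.5,):
    e=np.array([np.cos(np.radians(ya)),np.sin(np.radians(ya))]); n=np.array([-e[1],e[0]])
    X=(O[:,:2]-[.632,.012])@e*1000; Y=(O[:,:2]-[.632,.012])@n*1000
    for x in range(-90,60,8):
        k=(X>=x)&(X<x+8)
        if k.sum()>3: print(x,k.sum(),np.round(np.percentile(Y[k],[2,25,50,75,98]),1))
# wedge handle in tool frame
T=np.array(s["tool_rot"]);
ye=(h[...,0]>18)&(h[...,0]<35)&(h[...,1]>180)&(h[...,2]>60); ye[:,:280]=0; ye[:,370:]=0
Y,_,_=cloud("wrist",d,ye,s); Y=(Y-s["position"])@T*1000; k=Y[:,2]<np.percentile(Y[:,2],50)+3; print("handle tool",Y[k].mean(0),cv2.minAreaRect(Y[k][:,:2].astype(np.float32)),np.median(Y[k][:,2]))
bl=(h[...,0]>95)&(h[...,0]<125)&(h[...,1]>120); bl[:,:280]=0; bl[:,370:]=0; bl[:255]=0
Y,_,_=cloud("wrist",d,bl,s); Y=(Y-s["position"])@T*1000; print("blue",cv2.minAreaRect(Y[:,:2].astype(np.float32)),np.percentile(Y[:,2],[5,50,95]))
crop=cv2.resize(im[225:360,20:240],None,fx=3.5,fy=3.5,interpolation=cv2.INTER_CUBIC); cv2.imwrite("pics/c2.png",crop[:,:,::-1])
E
```

```text
carrier (629.800048828125, 12.427703857421875) (128.78231811523438, 191.26321411132812) 7.892274856567383 plate z 0.024924412166438314
clip 610 ((616.5169677734375, 76.18939208984375), (110.29454040527344, 28.15546226501465), 8.309020042419434) z 0.0393607478006259
pin 150 [623.04195593  78.12532508  47.45586255] ((623.76123046875, 77.55130767822266), 7.105521202087402) px 178.29333333333332 311.6
-66 19 [50.9 52.8 56.  77.7 79. ]
-58 42 [53.3 56.5 59.  73.3 76.5]
-50 37 [57.4 61.7 62.7 72.3 73.2]
-42 36 [57.1 62.4 67.3 72.2 73.5]
-34 40 [57.5 61.7 63.1 72.3 73.4]
-26 36 [57.5 61.5 63.2 71.2 73.7]
-18 31 [57.9 60.1 70.2 72.4 73.8]
-10 46 [57.8 60.1 70.2 72.6 74. ]
-2 25 [58.2 71.8 72.5 73.5 74.1]
6 27 [58.2 65.8 71.5 73.6 74.5]
14 38 [57.8 60.2 66.3 73.5 74. ]
22 40 [58.1 60.4 66.5 73.5 74.5]
30 115 [56.  60.9 66.  72.3 77.5]
38 76 [55.8 58.3 61.4 65.7 77. ]
handle tool [  3.02265344  -0.1921581  -39.44118816] ((1.5621604919433594, -0.11885833740234375), (24.30609893798828, 22.156206130981445), 0.5392214059829712) -39.62465235865578
blue ((-28.063335418701172, -0.375823974609375), (92.15093994140625, 33.32363510131836), 0.7880213856697083) [-10.53286869  -7.45892545  14.266576  ]
```

View pics/c2.png

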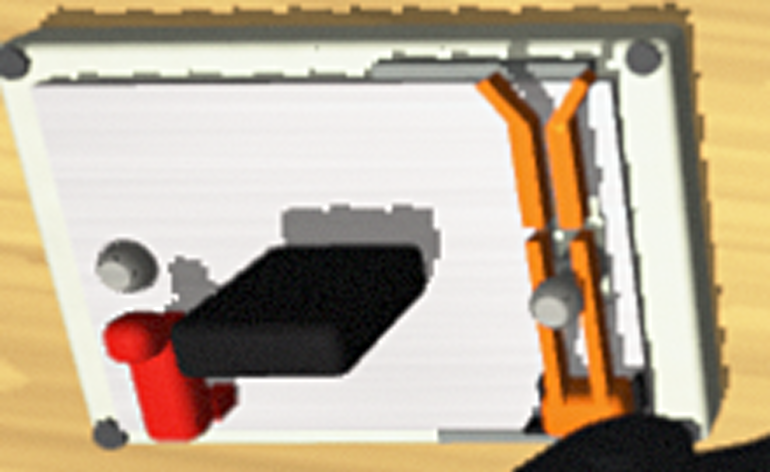

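Crop: the clip's legs straddle the grey pin (crop 557,300), with the mouth towards the robot (crop 540,85) and the bow at (585,405). It measures 110 mm, so it is the smaller clip on the white carrier. Going to the pre-insertion pose.

```bash
python3 - <<'E'
from h import *
plan([.4637,.0552,.0432],down(98.3))
E
```

```text
pos [0.5079 0.2003 0.2189] d_world_cm [ -4.42 -14.51 -17.57] d_tool_cm now [  6.39 -13.85  17.5 ] after turn [  6.47 -13.72  17.57] turn [ 0.002   0.0068 -0.0143] t 7.7
```

move_arm(
  jaw=[1.5,1.5,1.5,1.5,1.5,1.5,1.5,1.5,1.5,1.5,1.5,1.5],
  dp=[
    [1.6,-3.43,0],
    [1.6,-3.43,0],
    [1.6,-3.43,0],
    [1.67,-3.43,0],
    [0,0,3],
    [0,0,3],
    [0,0,3],
    [0,0,3],
    [0,0,2],
    [0,0,0],
    [0,0,0],
    [0,0,0],
  ],
  turn=[
    [0.002,0.0068,-0.0143],
    [0,0,0],
    [0,0,0],
    [0,0,0],
    [0,0,0],
    [0,0,0],
    [0,0,0],
    [0,0,0],
    [0,0,0],
    [0,0,0],
    [0,0,0],
    [0,0,0],
  ],
)

```text
time_s: 8.7
position: [0.464, 0.0551, 0.08]
tool_rot: [[-0.99, -0.144, 0.002], [-0.144, 0.99, -0.0], [-0.002, -0.001, -1.0]]
ft_force: [-0.3, -0.2, -0.4]
grip_width: 0.0215
gripper_force: 78.7
```

```bash
python3 - <<'E'
from h import *
plan([.4637,.0552,.0432],down(98.3))
s=observe(); print(s["ft_force"],np.round(s["qvel"],3))
E
```

```text
pos [0.464  0.0551 0.08  ] d_world_cm [-0.03  0.01 -3.68] d_tool_cm now [0.04 0.02 3.68] after turn [0.03 0.01 3.68] turn [-0.0005  0.0022 -0.0003] t 8.7
[-0.32499071 -0.16754998 -0.44646078] [ 0.031 -0.744 -0.209 -0.034 -0.349  0.002]
```

move_arm(
  jaw=[1.5,1.5,1.5,1.5,1.5,1.5],
  dp=[
    [0,0,1.4],
    [0,0,1.3],
    [0,0,1],
    [0,0,0],
    [0,0,0],
    [0,0,0],
  ],
  turn=[
    [0,0.002,0],
    [0,0,0],
    [0,0,0],
    [0,0,0],
    [0,0,0],
    [0,0,0],
  ],
)

```text
time_s: 9.2
position: [0.4639, 0.0551, 0.0431]
tool_rot: [[-0.99, -0.144, 0.001], [-0.144, 0.99, -0.001], [-0.0, -0.001, -1.0]]
ft_force: [1.4, -0.2, -0.7]
grip_width: 0.0211
gripper_force: 78.7
```

```bash
python3 - <<'E'
from h import *
plan([.4637,.0552,.0432],down(98.3))
s=observe(); print(s["ft_force"])
im,d=cams.get_image("side"); 
P=np.array([.6234,.0777,.045])
print("pin px",proj("side",P))
c=cams.mark_of("side","wedge_nose")[:2]; print([(r["p"],r["location"][0]*640,r["location"][1]*480) for r in c])
e=np.array([np.cos(np.radians(8)),np.sin(np.radians(8)),0])
print("nose expected",proj("side",np.array([.4637,.0552,.0402])+e*.0813))
a=im[220:310,255:405]; cv2.imwrite("pics/s3.png",cv2.resize(a,None,fx=5,fy=5,interpolation=cv2.INTER_CUBIC)[:,:,::-1])
E
```

```text
pos [0.4639 0.0551 0.0431] d_world_cm [-0.02  0.01  0.01] d_tool_cm now [ 0.02  0.01 -0.01] after turn [ 0.02  0.01 -0.01] turn [-0.0006  0.0005 -0.0003] t 9.2
[ 1.43177925 -0.22776715 -0.66952766]
pin px [[303.91422053 262.92997539]]
[(0.83, 342.976, 262.608)]
nose expected [[344.38787167 264.37841474]]
```

View pics/s3.png

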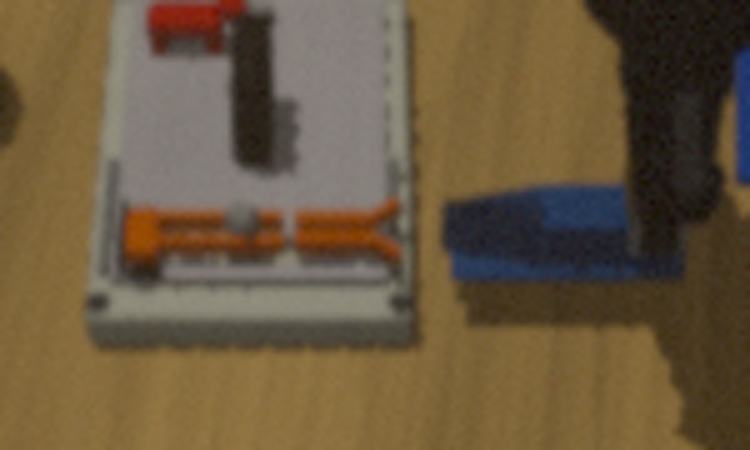

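Side crop: the nose (445,228) is lined up with the clip's mouth (395,230) and the pin (240,217). Advancing.

move_arm(
  jaw=[1.5,1.5,1.5,1.5,1.5,1.5,1.5,1.5],
  dp=[
    [-0.6,0,0],
    [-0.6,0,0],
    [-0.6,0,0],
    [-0.6,0,0],
    [-0.3,0,0],
    [-0.3,0,0],
    [0,0,0],
    [0,0,0],
  ],
  turn=[
    [0,0,0],
    [0,0,0],
    [0,0,0],
    [0,0,0],
    [0,0,0],
    [0,0,0],
    [0,0,0],
    [0,0,0],
  ],
)

```text
time_s: 9.97
position: [0.4906, 0.0596, 0.0419]
tool_rot: [[-0.989, -0.144, -0.008], [-0.144, 0.99, -0.0], [0.008, 0.001, -1.0]]
ft_force: [-14.1, -2.6, 12.1]
grip_width: 0.0213
gripper_force: 80.6
```

move_arm(
  jaw=[1.5,1.5,1.5,1.5,1.5,1.5,1.5,1.5],
  dp=[
    [-0.3,0,0],
    [-0.3,0,0],
    [-0.3,0,0],
    [-0.3,0,0],
    [-0.3,0,0],
    [0,0,0],
    [0,0,0],
    [0,0,0],
  ],
  turn=[
    [0,0,0],
    [0,0,0],
    [0,0,0],
    [0,0,0],
    [0,0,0],
    [0,0,0],
    [0,0,0],
    [0,0,0],
  ],
)

```text
time_s: 10.63
position: [0.5076, 0.0617, 0.0415]
tool_rot: [[-0.99, -0.144, -0.003], [-0.144, 0.99, -0.0], [0.003, 0.0, -1.0]]
ft_force: [-3.5, 0.5, -1.5]
grip_width: 0.0213
gripper_force: 78.3
```

```bash
cat > w.py <<'E'
from h import *
def look(tag=None):
    s=observe(); im,d=cams.get_image("wrist"); h=cv2.cvtColor(im,cv2.COLOR_RGB2HSV); T=np.array(s["tool_rot"]).reshape(3,3)
    ye=(h[...,0]>18)&(h[...,0]<35)&(h[...,1]>180)&(h[...,2]>60); ye[:,:280]=0; ye[:,370:]=0
    Y,_,_=cloud("wrist",d,ye,s); Y=(Y-s["position"])@T*1000; k=Y[:,2]<np.percentile(Y[:,2],50)+3; A=np.c_[Y[k][:,:2],np.ones(k.sum())]
    print("handle tool",Y[k].mean(0),cv2.minAreaRect(Y[k][:,:2].astype(np.float32)),np.median(Y[k][:,2]),"slope",np.linalg.lstsq(A,Y[k][:,2],rcond=None)[0])
    bl=(h[...,0]>95)&(h[...,0]<125)&(h[...,1]>120); bl[:,:280]=0; bl[:,370:]=0; bl[:255]=0
    Y,_,_=cloud("wrist",d,bl,s); Y=(Y-s["position"])@T*1000; print("blue",cv2.minAreaRect(Y[:,:2].astype(np.float32)))
    print("pos",np.round(s["position"],4),"f",np.round(s["ft_force"],1),"t",s["time_s"])
    if tag: cv2.imwrite(f"pics/{tag}.png",im[:,:,::-1])
    return im
E
python3 - <<'E'
from w import *
look("w4")
im,d=cams.get_image("side"); a=im[220:310,255:405]; cv2.imwrite("pics/s4.png",cv2.resize(a,None,fx=5,fy=5,interpolation=cv2.INTER_CUBIC)[:,:,::-1])
print([(r["p"],r["location"][0]*640,r["location"][1]*480) for q in ("wedge_nose","clip_mid","clip") for r in cams.mark_of("side",q)[:2]])
E
```

```text
handle tool [  4.08878485  -0.19148876 -39.60276295] ((2.874265670776367, -0.15702533721923828), (22.22429656982422, 24.131433486938477), 89.99150085449219) -39.78879496160806 slope [ 5.78795878e-02  5.67251970e-03 -3.98383339e+01]
blue ((-23.12282943725586, -0.8729038238525391), (79.65190887451172, 33.70237731933594), 0.6552083492279053)
pos [0.5076 0.0617 0.0415] f [-3.5  0.5 -1.5] t 10.6333
[(0.94, 319.296, 264.096), (0.96, 445.376, 312.384), (0.77, 308.416, 268.416), (0.89, 446.208, 315.21599999999995), (0.62, 306.30400000000003, 266.688)]
```

View pics/s4.png

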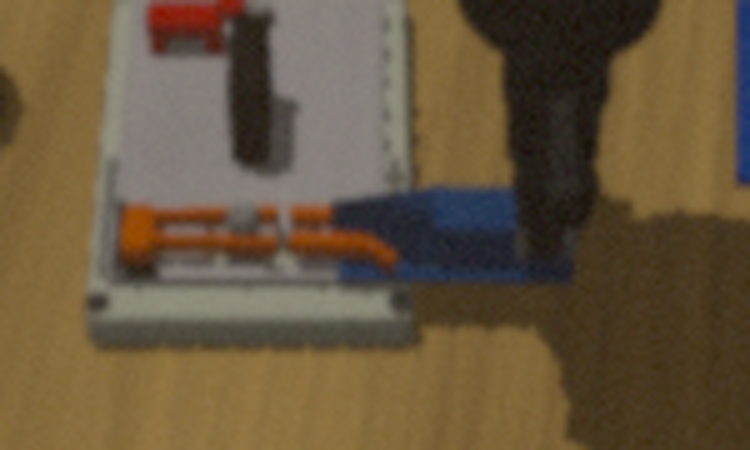

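```bash
python3 - <<'E'
from h import *
import json
s0=json.load(open("w2.json")); a=np.load("w2.npz")
s1=observe(); im,d=cams.get_image("wrist")
for s,i,d in ((s0,a["im"],a["d"]),(s1,im,d)):
    T=np.array(s["tool_rot"]).reshape(3,3); m=np.zeros((480,640),bool); m[297:385,300:346]=1
    Y,u,v=cloud("wrist",d,m,s); Y=(Y-s["position"])@T*1000
    k=(Y[:,2]<-30); Y=Y[k]; v=v[k]
    for r in range(297,385,10):
        kk=(v>=r)&(v<r+10); print(np.round(np.median(Y[kk],0),1),end=" ")
    print()
    m[:]=0; m[268:290,292:355]=1; m[388:415,292:355]=1   # blue sole back / front
    Y,u,v=cloud("wrist",d,m,s); Y=(Y-s["position"])@T*1000
    for r in list(range(268,290,5))+list(range(388,415,6)):
        kk=(v>=r)&(v<r+5); print(np.round(np.median(Y[kk],0),1),end=" ")
    print()
E
```

```text
[nan nan nan] [ 13.4  -3.5 -30.4] [ 13.   -0.6 -33.6] [ 12.3  -0.8 -38.4] [  9.5  -0.8 -39.8] [  5.8  -0.8 -40. ] [  2.1  -0.8 -39.9] [ -1.7  -0.5 -39.9] [ -5.3  -0.8 -39.8] 
[13.2 -0.5 10.2] [13.2 -0.5  4.8] [13.2 -0.5 -0.6] [13.1 -0.5 -5.4] [13.1 -0.5 -8.7] [ -9.9  -0.5 -38.9] [-37.8  -0.5  -9.5] [-41.1  -0.5  -9.5] [-44.3  -0.5  -9.4] [-47.   -0.5  -9.4] 
[nan nan nan] [ 14.1  -1.1 -31.1] [ 14.   -0.5 -35.5] [ 12.7  -0.8 -39.1] [  9.6  -0.8 -40. ] [  5.9  -0.8 -40. ] [  2.2  -0.8 -40.1] [ -1.5  -0.6 -40.1] [ -5.   -0.5 -40.2] 
[13.3 -0.5 10.1] [13.4 -0.5  4.4] [13.5 -0.5 -1.2] [13.6 -0.5 -6.2] [13.5 -0.5 -9.6] [-33.7  -0.5 -10.7] [-36.9  -0.5 -10.5] [-40.   -0.5 -10.6] [-43.1  -0.5 -10.7] [-45.7  -0.5 -10.7]
  return _methods._mean(a, axis=axis, dtype=dtype,
  ret = um.true_divide(
```

move_arm(
  jaw=[1.5,1.5,1.5,1.5,1.5,1.5,1.5,1.5,1.5,1.5],
  dp=[
    [-0.2,0,-0.06],
    [-0.2,0,0],
    [-0.2,0,0],
    [-0.2,0,0],
    [-0.2,0,0],
    [-0.2,0,0],
    [-0.2,0,0],
    [-0.2,0,0],
    [0,0,0],
    [0,0,0],
  ],
  turn=[
    [0,0,0],
    [0,0,0],
    [0,0,0],
    [0,0,0],
    [0,0,0],
    [0,0,0],
    [0,0,0],
    [0,0,0],
    [0,0,0],
    [0,0,0],
  ],
  force=110,
)

```text
time_s: 11.77
position: [0.5228, 0.064, 0.042]
tool_rot: [[-0.99, -0.144, -0.004], [-0.144, 0.99, -0.0], [0.004, 0.0, -1.0]]
ft_force: [-5.7, -0.3, -1.6]
grip_width: 0.021
gripper_force: 106.9
```

move_arm(
  jaw=[1.5,1.5,1.5,1.5,1.5,1.5],
  dp=[
    [-0.15,0,0],
    [-0.15,0,0],
    [-0.15,0,0],
    [-0.15,0,0],
    [0,0,0],
    [0,0,0],
  ],
  turn=[
    [0,0,0],
    [0,0,0],
    [0,0,0],
    [0,0,0],
    [0,0,0],
    [0,0,0],
  ],
)

```text
time_s: 12.27
position: [0.5284, 0.0649, 0.0419]
tool_rot: [[-0.99, -0.144, -0.005], [-0.144, 0.99, -0.0], [0.005, 0.001, -1.0]]
ft_force: [-7.4, -1.1, -0.7]
grip_width: 0.021
gripper_force: 107.0
```

move_arm(
  jaw=[1.5,1.5,1.5,1.5,1.5,1.5],
  dp=[
    [-0.1,0,0],
    [-0.1,0,0],
    [-0.1,0,0],
    [-0.1,0,0],
    [0,0,0],
    [0,0,0],
  ],
  turn=[
    [0,0,0],
    [0,0,0],
    [0,0,0],
    [0,0,0],
    [0,0,0],
    [0,0,0],
  ],
)

```text
time_s: 12.77
position: [0.5321, 0.0654, 0.0418]
tool_rot: [[-0.99, -0.144, -0.006], [-0.144, 0.99, -0.0], [0.006, 0.001, -1.0]]
ft_force: [-8.2, -0.9, -0.6]
grip_width: 0.0209
gripper_force: 107.0
```

move_arm(
  jaw=[1.5,1.5,1.5,1.5],
  dp=[
    [-0.1,0,0],
    [-0.1,0,0],
    [0,0,0],
    [0,0,0],
  ],
  turn=[
    [0,0,0],
    [0,0,0],
    [0,0,0],
    [0,0,0],
  ],
)

```text
time_s: 13.1
position: [0.5339, 0.0657, 0.0418]
tool_rot: [[-0.99, -0.144, -0.006], [-0.144, 0.99, -0.0], [0.006, 0.001, -1.0]]
ft_force: [-7.9, -2.0, 0.2]
grip_width: 0.0209
gripper_force: 107.0
```

move_arm(
  jaw=[1.5,1.5,1.5,1.5],
  dp=[
    [-0.1,0,0],
    [-0.1,0,0],
    [0,0,0],
    [0,0,0],
  ],
  turn=[
    [0,0,0],
    [0,0,0],
    [0,0,0],
    [0,0,0],
  ],
)

```text
time_s: 13.43
position: [0.5358, 0.066, 0.0418]
tool_rot: [[-0.99, -0.144, -0.006], [-0.144, 0.99, -0.0], [0.006, 0.001, -1.0]]
ft_force: [-8.7, -2.0, 0.0]
grip_width: 0.0209
gripper_force: 107.5
```

move_arm(
  jaw=[1.5,1.5,1.5],
  dp=[
    [-0.1,0,0],
    [0,0,0],
    [0,0,0],
  ],
  turn=[
    [0,0,0],
    [0,0,0],
    [0,0,0],
  ],
)

```text
time_s: 13.68
position: [0.5358, 0.0661, 0.0418]
tool_rot: [[-0.99, -0.144, -0.008], [-0.144, 0.99, -0.0], [0.008, 0.001, -1.0]]
ft_force: [-13.3, -2.7, 4.1]
grip_width: 0.021
gripper_force: 108.1
```

move_arm(
  jaw=[1.5,1.5,1.5],
  dp=[
    [-0.1,0,0],
    [0,0,0],
    [0,0,0],
  ],
  turn=[
    [0,0,0],
    [0,0,0],
    [0,0,0],
  ],
)

```text
time_s: 13.93
position: [0.5359, 0.0662, 0.0415]
tool_rot: [[-0.989, -0.144, -0.011], [-0.144, 0.99, -0.0], [0.011, 0.001, -1.0]]
ft_force: [-15.4, -4.2, 3.4]
grip_width: 0.0212
gripper_force: 107.8
```

move_arm(
  jaw=[1.5,1.5,1.5],
  dp=[
    [-0.1,0,0],
    [0,0,0],
    [0,0,0],
  ],
  turn=[
    [0,0,0],
    [0,0,0],
    [0,0,0],
  ],
)

```text
time_s: 14.18
position: [0.536, 0.0662, 0.0416]
tool_rot: [[-0.989, -0.144, -0.013], [-0.144, 0.99, -0.001], [0.013, 0.001, -1.0]]
ft_force: [-19.2, -5.3, 7.9]
grip_width: 0.0207
gripper_force: 108.5
```

Stop felt: the push rises steeply with no further motion. I'll relax the push slightly and lift straight up.

move_arm(
  jaw=[1.5,1.5,1.5,1.5,1.5,1.5,1.5,1.5,1.5,1.5],
  dp=[
    [0.15,0,0],
    [0,0,0],
    [0,0,-0.3],
    [0,0,-0.3],
    [0,0,-0.3],
    [0,0,-0.3],
    [0,0,-0.3],
    [0,0,-0.3],
    [0,0,0],
    [0,0,0],
  ],
  turn=[
    [0,0,0],
    [0,0,0],
    [0,0,0],
    [0,0,0],
    [0,0,0],
    [0,0,0],
    [0,0,0],
    [0,0,0],
    [0,0,0],
    [0,0,0],
  ],
)

```text
time_s: 15.02
position: [0.5365, 0.0663, 0.0594]
tool_rot: [[-0.989, -0.144, -0.008], [-0.144, 0.99, -0.0], [0.008, 0.001, -1.0]]
ft_force: [-10.2, -0.9, -0.6]
grip_width: 0.0207
gripper_force: 107.2
```

```bash
python3 - <<'E'
from h import *
s=observe(); print(s["position"],s["ft_force"],s["time_s"])
im,d=cams.get_image("side"); a=im[200:310,255:405]; cv2.imwrite("pics/s5.png",cv2.resize(a,None,fx=5,fy=5,interpolation=cv2.INTER_CUBIC)[:,:,::-1])
E
```

```text
[0.53649077 0.06634888 0.0593855 ] [-10.17075195  -0.87703749  -0.62872278] 15.0167
```

View pics/s5.png

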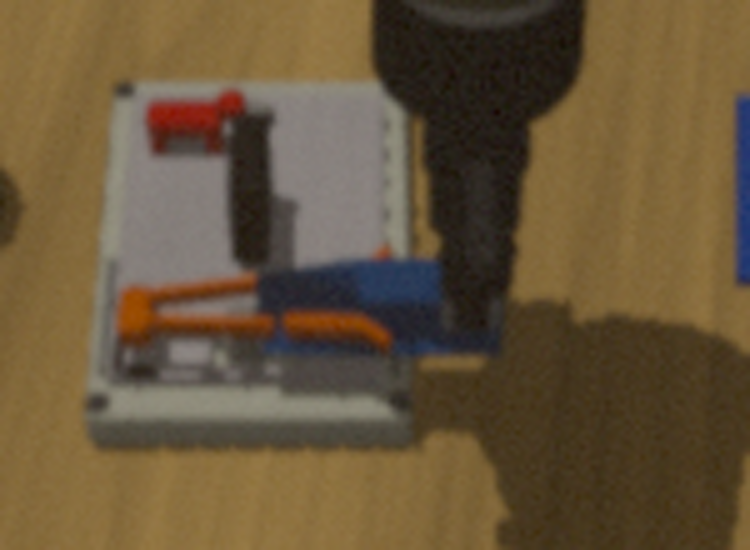

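The clip rises with the wedge (bow at 135,312, above the plate, legs level). Continuing up.

move_arm(
  jaw=[1.5,1.5,1.5,1.5,1.5,1.5,1.5,1.5,1.5,1.5],
  dp=[
    [0,0,-0.3],
    [0,0,-0.3],
    [0,0,-0.4],
    [0,0,-0.5],
    [0,0,-0.6],
    [0,0,-1],
    [0,0,-2],
    [0,0,-2],
    [0,0,-2],
    [0,0,0],
  ],
  turn=[
    [0,0,0],
    [0,0,0],
    [0,0,0],
    [0,0,0],
    [0,0,0],
    [0,0,0],
    [0,0,0],
    [0,0,0],
    [0,0,0],
    [0,0,0],
  ],
)

```text
time_s: 15.9
position: [0.5409, 0.0661, 0.1558]
tool_rot: [[-0.99, -0.144, 0.006], [-0.144, 0.99, -0.001], [-0.006, -0.002, -1.0]]
ft_force: [0.2, -0.7, -0.7]
grip_width: 0.0214
gripper_force: 107.5
```

```bash
python3 - <<'E'
from h import *
s=observe(); print(s["position"],s["ft_force"],s["time_s"])
im,d=cams.get_image("side")
for q in ("clip_mid","wedge_nose","wedge_grip"):
  for r in cams.mark_of("side",q)[:2]:
    l=np.array(r["location"])*[640,480]; print(q,round(r["p"],2),l,onz("side",l,s["position"][2]-.005))
f=np.load("w1.npz"); import json; s1=json.load(open("w1.json"))
# tray edges from w1 outline
for r in cams.outline_of("scene","tray")[:0]: pass
P,u,v=cloud("wrist",f["d"],None,s1); k=(u>320)&(u<455)&(v>120)&(v<312)&(P[:,2]>.009)&(P[:,2]<.014)
print(k.sum(),cv2.minAreaRect((P[k][:,:2]*1000).astype(np.float32)))
E
```

```text
[0.54091349 0.06612657 0.15580548] [ 0.17768172 -0.70914786 -0.70413905] 15.9
clip_mid 0.94 [447.104 313.68 ] [[0.36455059 0.23852446 0.15080548]]
clip_mid 0.8 [305.28 227.52] [[0.61665379 0.08230503 0.15080548]]
wedge_nose 0.72 [301.376 235.488] [[0.62029514 0.10286466 0.15080548]]
wedge_nose 0.67 [305.024 229.008] [[0.6164937  0.08607419 0.15080548]]
wedge_grip 0.71 [350.016 218.208] [[0.53873541 0.04733116 0.15080548]]
wedge_grip 0.63 [330.304 390.096] [[0.52993119 0.39089763 0.15080548]]
2712 ((537.0147705078125, 316.42022705078125), (130.37261962890625, 209.064208984375), 82.12792205810547)
```

```bash
python3 - <<'E'
from w import *
look("w6"); plan([.4796,.3244,.021],down(82.1))
E
```

```text
handle tool [  3.9939675   -0.16390268 -39.51547168] ((2.660890579223633, 0.0027446746826171875), (24.274620056152344, 22.05936622619629), 1.104674220085144) -39.705156410140106 slope [ 5.71041074e-02  7.39228246e-03 -3.97423320e+01]
blue ((-17.102413177490234, -0.4922504425048828), (70.12969970703125, 32.87602996826172), 0.9434787631034851)
pos [0.5386 0.0662 0.1502] f [-0.   0.  -0.4] t 16.15
pos [0.5386 0.0662 0.1502] d_world_cm [ -5.9   25.82 -12.92] d_tool_cm now [ 2.08 26.39 12.95] after turn [ 9.4  24.76 12.92] turn [-0.     -0.0038  0.2823] t 16.2
```

View pics/w6.png

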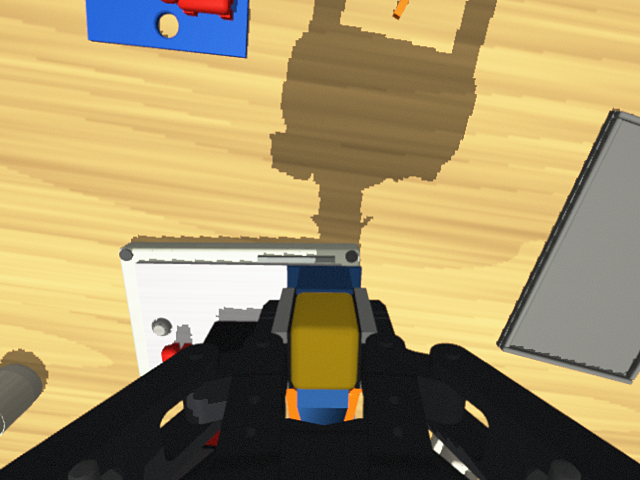

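The wrist view shows the orange legs pinching the blade (290–360, 400), so the clip is carried. Moving to the tray.

move_arm(
  jaw=[1.5,1.5,1.5,1.5,1.5,1.5,1.5,1.5,1.5,1.5,1.5],
  dp=[
    [0,0,0],
    [0,0,0],
    [0,0,0],
    [0,0,0],
    [1.9,3.3,0],
    [1.9,3.4,0],
    [1.9,3.4,0],
    [1.9,3.4,0],
    [1.8,3.4,0],
    [0,3.9,0],
    [0,3.9,0],
  ],
  turn=[
    [0,-0.004,0.07],
    [0,0,0.07],
    [0,0,0.07],
    [0,0,0.072],
    [0,0,0],
    [0,0,0],
    [0,0,0],
    [0,0,0],
    [0,0,0],
    [0,0,0],
    [0,0,0],
  ],
)

```text
time_s: 17.12
position: [0.4786, 0.3256, 0.1507]
tool_rot: [[-0.991, 0.137, 0.001], [0.137, 0.991, -0.0], [-0.001, -0.0, -1.0]]
ft_force: [0.1, -0.3, -1.1]
grip_width: 0.0209
gripper_force: 107.7
```

move_arm(
  jaw=[1.5,1.5,1.5,1.5,1.5,1.5,1.5,1.5,1.5],
  dp=[
    [0,0,0],
    [0,0,1.5],
    [0,0,2],
    [0,0,2],
    [0,0,2],
    [0,0,2],
    [0,0,1],
    [0,0,0],
    [0,0,0],
  ],
  turn=[
    [0,0,0],
    [0,0,0],
    [0,0,0],
    [0,0,0],
    [0,0,0],
    [0,0,0],
    [0,0,0],
    [0,0,0],
    [0,0,0],
  ],
)

```text
time_s: 17.87
position: [0.4801, 0.3237, 0.0461]
tool_rot: [[-0.991, 0.137, 0.001], [0.137, 0.991, -0.0], [-0.001, 0.0, -1.0]]
ft_force: [0.5, 0.2, -1.1]
grip_width: 0.021
gripper_force: 107.8
```

```bash
python3 - <<'E'
from h import *
plan([.4796,.3244,.021],down(82.1)); print(observe()["ft_force"])
E
```

```text
pos [0.4801 0.3237 0.0461] d_world_cm [-0.05  0.07 -2.51] d_tool_cm now [0.06 0.06 2.51] after turn [0.06 0.07 2.51] turn [0.0001 0.0014 0.0002] t 17.8667
[ 0.54000939  0.17274442 -1.05289765]
```

move_arm(
  jaw=[1.5,1.5,1.5,1.5,1.5,1.5,6,6,6,6,6,6],
  dp=[
    [0,0,1],
    [0,0,0.7],
    [0,0,0.5],
    [0,0,0.3],
    [0,0,0],
    [0,0,0],
    [0,0,0],
    [0,0,0],
    [0,0,0],
    [0,0,0],
    [0,0,0],
    [0,0,0],
  ],
  turn=[
    [0,0,0],
    [0,0,0],
    [0,0,0],
    [0,0,0],
    [0,0,0],
    [0,0,0],
    [0,0,0],
    [0,0,0],
    [0,0,0],
    [0,0,0],
    [0,0,0],
    [0,0,0],
  ],
)

```text
time_s: 18.87
position: [0.4801, 0.3238, 0.0212]
tool_rot: [[-0.991, 0.137, 0.002], [0.137, 0.991, 0.0], [-0.002, 0.001, -1.0]]
ft_force: [0.7, -0.7, -1.1]
grip_width: 0.0596
gripper_force: 0.0
```

move_arm(
  jaw=[6,6,6,6,6,6,6,6,6,6],
  dp=[
    [0,0,-1],
    [0,0,-3],
    [0,0,-4],
    [0,0,-4],
    [0,0,-4],
    [0,0,-4],
    [0,0,0],
    [0,0,0],
    [0,0,0],
    [0,0,0],
  ],
  turn=[
    [0,0,0],
    [0,0,0],
    [0,0,0],
    [0,0,0],
    [0,0,0],
    [0,0,0],
    [0,0,0],
    [0,0,0],
    [0,0,0],
    [0,0,0],
  ],
)

```text
time_s: 19.7
position: [0.4791, 0.3235, 0.22]
tool_rot: [[-0.991, 0.137, -0.0], [0.137, 0.991, -0.001], [0.0, -0.001, -1.0]]
ft_force: [-0.6, 0.6, 0.4]
grip_width: 0.0602
gripper_force: 0.0
```

```bash
python3 - <<'E'
from h import *
im,d=cams.get_image("side"); cv2.imwrite("pics/s7.png",im[200:460,160:480][:,:,::-1])
im2,d2=cams.get_image("scene")
for n in ("scene","side"):
  for q,z in (("clip_mid",.02),("wedge_grip",.035),("wedge_nose",.018),("plate_bar",.052),("mat",0)):
    for r in cams.mark_of(n,q)[:2]:
      l=np.array(r["location"])*[640,480]; print(n,q,round(r["p"],2),l,onz(n,l,z))
plan([.62,.09,.25],down(8)); print(observe()["q"])
E
```

```text
scene clip_mid 0.93 [436.48  199.296] [[0.33906437 0.13824616 0.02      ]]
scene clip_mid 0.59 [491.904 310.32 ] [[0.55517483 0.31098529 0.02      ]]
scene wedge_grip 0.67 [508.608 277.2  ] [[0.48185956 0.32315269 0.035     ]]
scene wedge_nose 0.73 [489.6   313.104] [[0.56137218 0.30851193 0.018     ]]
scene plate_bar 0.95 [331.52  279.984] [[0.62754753 0.01500724 0.052     ]]
scene plate_bar 0.81 [346.88 170.4 ] [[ 0.36440711 -0.06079263  0.052     ]]
scene mat 0.92 [205.312 211.92 ] [[ 0.55074915 -0.31724452  0.        ]]
side clip_mid 0.74 [316.928 384.288] [[0.56155672 0.31897538 0.02      ]]
side clip_mid 0.68 [445.504 313.392] [[0.34293108 0.14393098 0.02      ]]
side wedge_grip 0.86 [366.592 388.512] [[0.47791794 0.32318749 0.035     ]]
side wedge_nose 0.68 [317.824 382.416] [[0.56074408 0.31432576 0.018     ]]
side wedge_nose 0.27 [319.808 386.016] [[0.55644337 0.32047325 0.018     ]]
side plate_bar 0.85 [302.4   237.696] [[0.6364881  0.01733501 0.052     ]]
pos [0.4796 0.3237 0.2211] d_world_cm [ 14.04 -23.37   2.89] d_tool_cm now [-17.11 -21.23  -2.86] after turn [-25.1   10.65  -2.89] turn [0.0017 0.0014 1.2937] t 20.3
[ 2.23185116e+01  2.50698094e+01  7.07370941e+01 -3.43265130e-02
  8.40814687e+01 -5.98001148e+01]
```

View pics/s7.png

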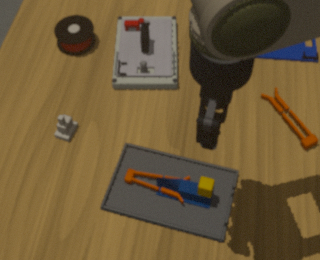

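Side crop: wedge and clip lie inside the tray (bow at 132,177, handle at 206,187). Now the plate.

move_arm(
  jaw=[6,6,6,6,6,6,6,6,6,6,6,6],
  dp=[
    [0,0,0],
    [0,0,0],
    [0,0,0],
    [0,0,0],
    [0,0,0],
    [0,0,0],
    [0,0,0],
    [0,0,0],
    [0,0,0],
    [0,0,0],
    [0,0,0],
    [0,0,0],
  ],
  turn=[
    [0,0,0.118],
    [0,0,0.118],
    [0,0,0.118],
    [0,0,0.118],
    [0,0,0.118],
    [0,0,0.118],
    [0,0,0.118],
    [0,0,0.118],
    [0,0,0.118],
    [0,0,0.118],
    [0,0,0.114],
    [0,0,0],
  ],
)

```text
time_s: 21.3
position: [0.4797, 0.3238, 0.2212]
tool_rot: [[-0.135, 0.991, 0.002], [0.991, 0.135, 0.0], [-0.0, 0.002, -1.0]]
ft_force: [-0.2, -0.3, 0.3]
grip_width: 0.0596
gripper_force: 0.0
```

move_arm(
  jaw=[5,5,5,5,5,5,5,5,5,5,5],
  dp=[
    [-3.5,1.5,0],
    [-3.5,1.5,0],
    [-3.5,1.5,0],
    [-3.5,1.5,0],
    [-3.5,1.5,0],
    [-3.5,1.5,0],
    [-3.5,1.5,0],
    [-2,0.5,0],
    [0,0,0],
    [0,0,0],
    [0,0,0],
  ],
  turn=[
    [0,0,0],
    [0,0,0],
    [0,0,0],
    [0,0,0],
    [0,0,0],
    [0,0,0],
    [0,0,0],
    [0,0,0],
    [0,0,0],
    [0,0,0],
    [0,0,0],
  ],
)

```text
time_s: 22.22
position: [0.625, 0.0773, 0.2214]
tool_rot: [[-0.141, 0.99, 0.002], [0.99, 0.141, 0.001], [0.0, 0.002, -1.0]]
ft_force: [0.3, -0.4, -0.4]
grip_width: 0.0498
gripper_force: 0.0
```

```bash
python3 - <<'E'
from h import *
s=observe(); im,d=cams.get_image("wrist"); cv2.imwrite("pics/w8.png",im[:,:,::-1])
P,u,v=cloud("wrist",d,None,s); g=im[v,u].max(1)
near=np.hypot(P[:,0]-.632,P[:,1]-.013)<.13
k=near&(P[:,2]>.066)&(P[:,2]<.080)&(np.hypot(P[:,0]-.632,P[:,1]-.013)<.04)
print("bar",k.sum(),P[k].mean(0)*1000,cv2.minAreaRect((P[k][:,:2]*1000).astype(np.float32)))
k=near&(P[:,2]>.012)&(P[:,2]<.032); print("carrier",cv2.minAreaRect((P[k][:,:2]*1000).astype(np.float32)))
hs=cv2.cvtColor(im,cv2.COLOR_RGB2HSV)[v,u]; k=near&((hs[:,0]<6)|(hs[:,0]>174))&(hs[:,1]>150)&(P[:,2]>.028)
print("red",k.sum(),P[k].min(0)*1000,P[k].max(0)*1000)
for r in cams.mark_of("wrist","plate_bar")[:2]:
    l=np.array(r["location"])*[640,480]; print(r["p"],l,onz("wrist",l,.052,s))
print(s["position"],s["time_s"])
E
```

```text
bar 874 [631.50737096  14.96618301  72.79172618] ((631.9160766601562, 13.254715919494629), (15.530451774597168, 43.096588134765625), 7.648129940032959)
carrier ((663.3908081054688, 17.353179931640625), (195.5409393310547, 189.767578125), 8.107230186462402)
red 757 [598.75889169 -40.37574552  28.39093881] [759.82543811  96.88797438 307.47031   ]
0.94 [ 35.392 305.808] [[ 0.37062394 -0.04955167  0.052     ]]
[0.62503315 0.07725103 0.22139702] 22.2167
```

View pics/w8.png

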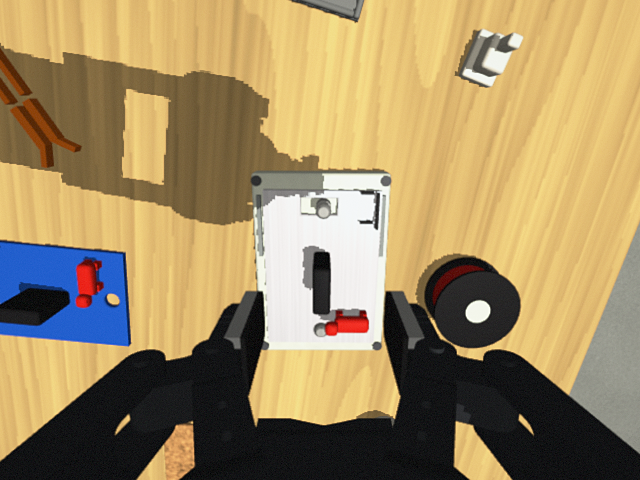

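The white plate is free (pin at 323,207, bar at 322,283, clip gone) and the red print (350,322) is clear of the finger path. Gripping the bar.

```bash
python3 - <<'E'
from h import *
plan([.632,.0133,.034],down(7.9))
E
```

```text
pos [0.6249 0.0778 0.2217] d_world_cm [  0.71  -6.45 -18.77] d_tool_cm now [-6.48 -0.25 18.77] after turn [-6.48 -0.19 18.77] turn [ 0.0023 -0.      0.004 ] t 22.3167
```

move_arm(
  jaw=[5,5,5,5,5,5,5,5,5,5],
  dp=[
    [-3.2,-0.1,0],
    [-3.28,-0.1,0],
    [0,0,3.5],
    [0,0,3.5],
    [0,0,3.5],
    [0,0,3],
    [0,0,2],
    [0,0,0],
    [0,0,0],
    [0,0,0],
  ],
  turn=[
    [0.002,0,0.004],
    [0,0,0],
    [0,0,0],
    [0,0,0],
    [0,0,0],
    [0,0,0],
    [0,0,0],
    [0,0,0],
    [0,0,0],
    [0,0,0],
  ],
)

```text
time_s: 23.15
position: [0.6331, 0.0126, 0.0683]
tool_rot: [[-0.136, 0.991, 0.003], [0.991, 0.136, -0.001], [-0.001, 0.003, -1.0]]
ft_force: [0.3, 0.1, 0.3]
grip_width: 0.0499
gripper_force: 0.0
```

```bash
python3 - <<'E'
from h import *
plan([.632,.0133,.034],down(7.9)); print(observe()["ft_force"])
E
```

```text
pos [0.6331 0.0126 0.0683] d_world_cm [-0.11  0.07 -3.43] d_tool_cm now [ 0.09 -0.11  3.43] after turn [ 0.08 -0.1   3.43] turn [ 0.0029  0.0009 -0.0013] t 23.15
[0.34418327 0.09517072 0.28406952]
```

move_arm(
  jaw=[5,5,5,5,1,1,1,1,1,1,1,1],
  dp=[
    [0.08,-0.1,1.4],
    [0,0,1.2],
    [0,0,0.8],
    [0,0,0],
    [0,0,0],
    [0,0,0],
    [0,0,0],
    [0,0,0],
    [0,0,0],
    [0,0,0],
    [0,0,0],
    [0,0,0],
  ],
  turn=[
    [0.003,0.001,0],
    [0,0,0],
    [0,0,0],
    [0,0,0],
    [0,0,0],
    [0,0,0],
    [0,0,0],
    [0,0,0],
    [0,0,0],
    [0,0,0],
    [0,0,0],
    [0,0,0],
  ],
  force=100,
)

```text
time_s: 24.15
position: [0.6319, 0.0127, 0.0338]
tool_rot: [[-0.135, 0.991, -0.0], [0.991, 0.135, 0.0], [0.0, -0.0, -1.0]]
ft_force: [-0.3, -0.0, 6.5]
grip_width: 0.0152
gripper_force: 98.1
```

move_arm(
  jaw=[1,1,1,1,1,1,1],
  dp=[
    [0,0,0],
    [0,0,-0.3],
    [0,0,-0.3],
    [0,0,-0.3],
    [0,0,-0.3],
    [0,0,0],
    [0,0,0],
  ],
  turn=[
    [0,0,0],
    [0,0,0],
    [0,0,0],
    [0,0,0],
    [0,0,0],
    [0,0,0],
    [0,0,0],
  ],
)

```text
time_s: 24.73
position: [0.6311, 0.0128, 0.0445]
tool_rot: [[-0.135, 0.991, -0.003], [0.991, 0.135, 0.001], [0.001, -0.003, -1.0]]
ft_force: [-0.5, -0.5, -3.3]
grip_width: 0.0149
gripper_force: 97.4
```

move_arm(
  jaw=[1,1,1,1,1,1,1,1,1],
  dp=[
    [0,0,-0.5],
    [0,0,-0.7],
    [0,0,-1],
    [0,0,-1.5],
    [0,0,-2],
    [0,0,-2],
    [0,0,-1.5],
    [0,0,0],
    [0,0,0],
  ],
  turn=[
    [0,0,0],
    [0,0,0],
    [0,0,0],
    [0,0,0],
    [0,0,0],
    [0,0,0],
    [0,0,0],
    [0,0,0],
    [0,0,0],
  ],
)

```text
time_s: 25.48
position: [0.6316, 0.0127, 0.1373]
tool_rot: [[-0.135, 0.991, -0.001], [0.991, 0.135, 0.0], [0.0, -0.001, -1.0]]
ft_force: [-0.1, -0.4, -4.4]
grip_width: 0.0146
gripper_force: 101.4
```

```bash
python3 - <<'E'
from h import *
for n in ("scene","side"):
    f=np.load(f"{n}0.npz"); m=None
    P,u,v=cloud(n,f["d"]); h=cv2.cvtColor(f["im"],cv2.COLOR_RGB2HSV)[v,u].astype(int)
    k=(np.abs(P[:,0]-.55)<.14)&(np.abs(P[:,1]+.315)<.16)
    t=k&(np.abs(P[:,0]-.55)<.05)&(np.abs(P[:,1]+.315)<.07); a=np.median(h[t],0)
    img=cv2.GaussianBlur(f["im"],(5,5),0); L=cv2.cvtColor(img,cv2.COLOR_RGB2LAB)[v,u].astype(float)
    am=np.median(L[t],0); k&=(np.linalg.norm((L-am)[:,1:],axis=1)<np.percentile(np.linalg.norm((L-am)[t][:,1:],axis=1),97))&(np.abs(L-am)[:,0]<35)
    M=np.zeros((480,640),np.uint8); M[v[k],u[k]]=1; M=cv2.morphologyEx(M,cv2.MORPH_OPEN,np.ones((3,3)))
    nn,lab,st,ce=cv2.connectedComponentsWithStats(M); b=1+st[1:,4].argmax(); y,x=np.nonzero(lab==b)
    Q=onz(n,np.c_[x,y],.005); print(n,len(Q),cv2.minAreaRect((Q[:,:2]*1000).astype(np.float32)))
s=observe(); print(s["position"],s["ft_force"],s["wrist_torque"],s["q"])
plan([.549,-.3145,.13],down(3.3))
# is plate level: side view depth
im,d=cams.get_image("side"); cv2.imwrite("pics/s9.png",im[60:460,120:560][:,:,::-1])
E
```

```text
scene 4066 ((549.4541625976562, -313.583251953125), (144.61386108398438, 192.8236541748047), 3.3276398181915283)
side 2106 ((548.671630859375, -309.75762939453125), (137.11952209472656, 186.0543212890625), 3.155860424041748)
[0.63161478 0.01268753 0.13734695] [-0.05199856 -0.37176685 -4.38691463] [ 0.03157832 -0.03142634 -0.00995537] [-9.56834396e+00  3.42549093e+01  6.87299369e+01  1.20190027e-04
  7.70792879e+01 -1.73215577e+01]
pos [0.6316 0.0127 0.1373] d_world_cm [ -8.26 -32.72  -0.73] d_tool_cm now [-31.31 -12.6    0.74] after turn [-32.19 -10.13   0.73] turn [-0.0011 -0.0003  0.0777] t 25.4833
```

View pics/s9.png

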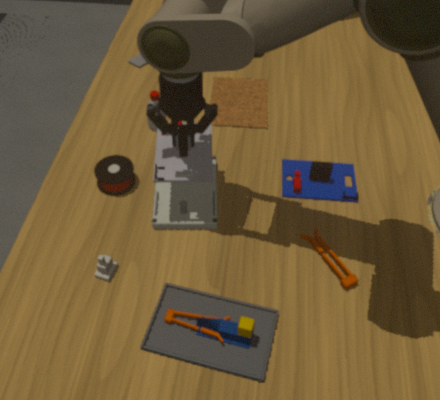

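Side crop: the plate is lifted level off its pins (180,155), and tray contents and bystanders are unchanged. Carrying it to the mat.

move_arm(
  jaw=[1,1,1,1,1,1,1,1,1,1,1,1],
  dp=[
    [0,0,0],
    [-2,-0.6,0],
    [-3.2,-1,0],
    [-3.3,-1.03,0],
    [-3.3,-1.03,0],
    [-3.3,-1.03,0],
    [-3.3,-1.03,0],
    [-3.3,-1.03,0],
    [-3.3,-1.03,0],
    [-3.2,-1,0],
    [-2.5,-0.8,0],
    [-1.4,-0.5,0],
  ],
  turn=[
    [0,0,0.039],
    [0,0,0.039],
    [0,0,0],
    [0,0,0],
    [0,0,0],
    [0,0,0],
    [0,0,0],
    [0,0,0],
    [0,0,0],
    [0,0,0],
    [0,0,0],
    [0,0,0],
  ],
)

```text
time_s: 26.53
position: [0.5485, -0.3164, 0.1349]
tool_rot: [[-0.055, 0.998, -0.005], [0.999, 0.055, 0.001], [0.002, -0.005, -1.0]]
ft_force: [0.4, -0.3, -3.8]
grip_width: 0.0149
gripper_force: 101.2
```

move_arm(
  jaw=[1,1,1,1,1,1,1,1,1,1],
  dp=[
    [0,0,0],
    [0,0,1.5],
    [0,0,2],
    [0,0,2],
    [0,0,1.5],
    [0,0,1],
    [0,0,0.8],
    [0,0,0.4],
    [0,0,0],
    [0,0,0],
  ],
  turn=[
    [0,0,0],
    [0,0,0],
    [0,0,0],
    [0,0,0],
    [0,0,0],
    [0,0,0],
    [0,0,0],
    [0,0,0],
    [0,0,0],
    [0,0,0],
  ],
)

```text
time_s: 27.37
position: [0.5501, -0.3137, 0.045]
tool_rot: [[-0.057, 0.998, -0.002], [0.998, 0.057, 0.0], [0.0, -0.002, -1.0]]
ft_force: [0.8, -0.9, -3.3]
grip_width: 0.0149
gripper_force: 101.3
```

```bash
python3 - <<'E'
from h import *
plan([.549,-.3135,.0188],down(3.3)); print(observe()["ft_force"])
E
```

```text
pos [ 0.5501 -0.3137  0.045 ] d_world_cm [-0.11  0.02 -2.62] d_tool_cm now [ 0.02 -0.1   2.62] after turn [ 0.02 -0.1   2.62] turn [-0.0023 -0.0001 -0.0002] t 27.3667
[ 0.75215472 -0.85006281 -3.27008327]
```

move_arm(
  jaw=[1,1,1,1,1,1,1,1],
  dp=[
    [0,0,0.8],
    [0,0,0.6],
    [0,0,0.4],
    [0,0,0.3],
    [0,0,0.2],
    [0,0,0.2],
    [0,0,0.1],
    [0,0,0],
  ],
  turn=[
    [-0.002,0,0],
    [0,0,0],
    [0,0,0],
    [0,0,0],
    [0,0,0],
    [0,0,0],
    [0,0,0],
    [0,0,0],
  ],
)

```text
time_s: 28.03
position: [0.5498, -0.3138, 0.0189]
tool_rot: [[-0.057, 0.998, -0.001], [0.998, 0.057, 0.0], [0.0, -0.001, -1.0]]
ft_force: [-1.2, -0.4, 0.2]
grip_width: 0.0147
gripper_force: 101.8
```

move_arm(
  jaw=[1,1,5,5,5,5,5,5,5],
  dp=[
    [0,0,0],
    [0,0,0],
    [0,0,0],
    [0,0,0],
    [0,0,0],
    [0,0,0],
    [0,0,0],
    [0,0,0],
    [0,0,0],
  ],
  turn=[
    [0,0,0],
    [0,0,0],
    [0,0,0],
    [0,0,0],
    [0,0,0],
    [0,0,0],
    [0,0,0],
    [0,0,0],
    [0,0,0],
  ],
)

```text
time_s: 28.78
position: [0.5497, -0.3136, 0.0185]
tool_rot: [[-0.057, 0.998, -0.001], [0.998, 0.057, 0.001], [0.001, -0.001, -1.0]]
ft_force: [-0.0, -0.2, 0.3]
grip_width: 0.05
gripper_force: 0.0
```

move_arm(
  jaw=[5,5,5,5,5,5,5,5,5,5,5,5],
  dp=[
    [0,0,-1],
    [0,0,-2],
    [0,0,-3],
    [0,0,-4],
    [0,0,-4],
    [0,0,-4],
    [0,0,-2],
    [4,0,0],
    [4,0,0],
    [4,0,0],
    [0,0,0],
    [0,0,0],
  ],
  turn=[
    [0,0,0],
    [0,0,0],
    [0,0,0],
    [0,0,0],
    [0,0,0],
    [0,0,0],
    [0,0,0],
    [0,0,0],
    [0,0,0],
    [0,0,0],
    [0,0,0],
    [0,0,0],
  ],
)

```text
time_s: 29.78
position: [0.543, -0.1922, 0.2199]
tool_rot: [[-0.06, 0.998, 0.0], [0.998, 0.06, -0.0], [-0.0, 0.0, -1.0]]
ft_force: [0.6, -0.3, -0.0]
grip_width: 0.05
gripper_force: 0.0
```

```bash
python3 - <<'E'
from h import *
im,d=cams.get_image("scene"); cv2.imwrite("pics/z.png",im[:,:,::-1])
P,u,v=cloud("scene",d); r=(np.abs(P[:,0]-.55)<.13)&(np.abs(P[:,1]+.3135)<.16)&(P[:,2]>.008)&(P[:,2]<.016)
M=np.zeros((480,640),np.uint8); M[v[r],u[r]]=1; M=cv2.morphologyEx(M,cv2.MORPH_OPEN,np.ones((3,3)))
y,x=np.nonzero(M); Q,_,_=cloud("scene",d,M>0); print(cv2.minAreaRect((Q[:,:2]*1000).astype(np.float32)))
A=np.c_[Q[:,:2],np.ones(len(Q))]; print(np.linalg.lstsq(A,Q[:,2],rcond=None)[0],np.median(Q[:,2]))
print([(r["p"],onz("scene",np.array(r["location"])*[640,480],.037)) for r in cams.mark_of("scene","plate_bar")[:2]],observe()["time_s"])
E
```

```text
((549.2568969726562, -315.26751708984375), (115.29883575439453, 166.54991149902344), 3.442823648452759)
[0.00419883 0.00393447 0.01079539] 0.011916747563666785
[(0.65, array([[ 0.34557437, -0.06398179,  0.037     ]])), (0.56, array([[ 0.54701663, -0.31530784,  0.037     ]]))] 29.8833
```

View pics/z.png

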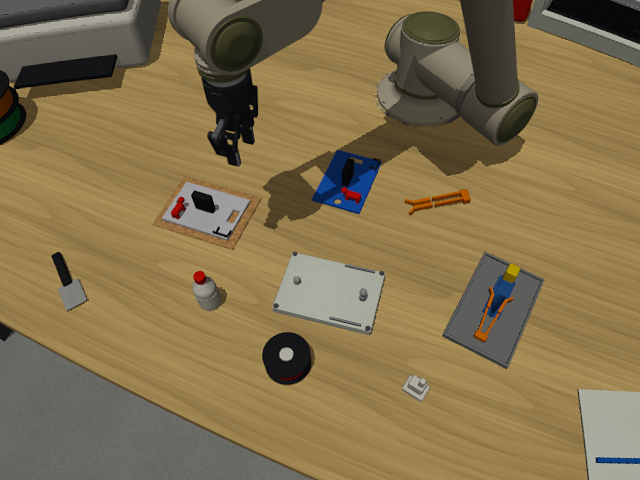

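The plate lies flat and square in the middle of the mat (206,212), and wedge and clip are in the tray (495,303). The bottle, spool and house are where they were, so I'm handing in.

```bash
python3 -c "
from rig import ticket
print(ticket.close_job())"
```

```text
the job is handed in; nothing more can be done
None
```

The job is handed in at about 30 s of the 72 s: the clip came off the pin on the wedge and both lie in the tray, the plate lies flat and square in the middle of the mat, and the bottle, spool and house look unmoved; the hand-in returned no verdict.

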